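Stack the notions tins on their cork mats

TASK

Clear the sewing table by stacking the metal notions tins, widest at the bottom and narrowest on top: the three round tins on the round cork mat and the two square tins on the square cork mat. Centre each bottom tin on its mat and sit every other tin level inside the raised rim of the tin below, about in its middle. Leave the pin dish, the pencil cup and the wooden spool where they are.

Things in the scene. Friction and masses are not known exactly. Their poses are not given: they have to be found in the camera images.
- round_large: the widest of three round metal tins: upright, lidded, straight-sided, 68 mm diameter, 34 mm tall overall. Its lid is flat, sunk 4 mm inside a raised rim 2.5 mm thick, so the next tin stands on the lid 30 mm above this tin's underside; the recess is 63 mm wide inside the rim. Origin: centre of the underside, z up. Loose, about 0.2 kg.
- round_medium: the middle round metal tin: upright, lidded, straight-sided, 46 mm diameter, 34 mm tall overall. Its lid is flat, sunk 4 mm inside a raised rim 2.5 mm thick, so the next tin stands on the lid 30 mm above this tin's underside; the recess is 41 mm wide inside the rim. Origin: centre of the underside, z up. Loose, about 0.1 kg.
- round_small: the narrowest round metal tin: an upright straight-sided canister, 26 mm diameter, 38 mm tall, flat top without a rim. Origin: centre of the underside, z up. Loose, about 0.04 kg.
- square_large: the larger of two square metal tins: upright, lidded, 64 mm by 64 mm, 34 mm tall overall. Its lid is flat, sunk 4 mm inside a raised rim 2.5 mm thick, so the next tin stands on the lid 30 mm above this tin's underside; the recess is 59 mm wide inside the rim. Origin: centre of the underside, z up. x and y are square to its sides. Loose, about 0.2 kg.
- square_small: the smaller square metal tin: upright, 42 mm by 42 mm, 34 mm tall, flat top without a rim. Origin: centre of the underside, z up. x and y are square to its sides. Loose, about 0.08 kg.
- round_mat: round cork mat, 96 mm diameter, 4 mm thick, fixed to the table. Origin: centre of its underside, on the table top, z up; its top is 4 mm above the origin.
- square_mat: square cork mat, 92 mm by 92 mm, 4 mm thick, fixed to the table. Origin: centre of its underside, on the table top, z up; its top is 4 mm above the origin. x and y are square to its sides.
- pin_dish: bystander: small open blue ceramic dish for pins, 72 mm diameter, 22 mm tall, among the tins. Origin: centre of the underside. Loose; stays where it is.
- pencil_cup: bystander: dark wooden cup of pencils at the right of the work, 72 mm diameter, about 170 mm tall with the pencils. Origin: centre of the underside. Loose; stays where it is.
- wood_spool: bystander: empty wooden spool standing on end at the left of the work, 50 mm diameter, 65 mm tall. Origin: centre of the underside. Loose; stays where it is.

How it is judged:
At the end, for the whole second after the job is handed in: Large round tin on the round mat, medium on the large, small on the medium; large square tin on the square mat, small on the large. Each within 12 mm of the centre and 2.2 mm of the seat height of what carries it, upright within 0.06 rad, slower than 0.02 m/s (horizontal distance between round_large and round_mat below 0.012 m and z of round_large in the frame of round_mat between 0.0018 and 0.0062 m and horizontal distance between round_medium and round_large below 0.012 m and z of round_medium in the frame of round_large between 0.0278 and 0.0322 m and horizontal distance between round_small and round_medium below 0.012 m and z of round_small in the frame of round_medium between 0.0278 and 0.0322 m and horizontal distance between square_large and square_mat below 0.012 m and z of square_large in the frame of square_mat between 0.0018 and 0.0062 m and horizontal distance between square_small and square_large below 0.012 m and z of square_small in the frame of square_large between 0.0278 and 0.0322 m and angle between each of round_large, round_medium, round_small, square_large, square_small's own z axis and vertical below 0.06 rad and linear speed of each of round_large, round_medium, round_small, square_large, square_small below 0.02 m/s); the robot touches nothing.
It fails at once if the pin dish is moved by more than 25 mm (distance of pin_dish from where it was at the start of the episode above 0.025 m).
It fails at once if the pencil cup is moved by more than 25 mm (distance of pencil_cup from where it was at the start of the episode above 0.025 m).
It fails at once if the wood spool is moved by more than 25 mm (distance of wood_spool from where it was at the start of the episode above 0.025 m).
It also fails if it takes over 141 s, if anything falls off the work surface, if the arm or the gripper's body presses on something with over 40 N, if the wrist force passes 120 N, or if a joint passes its speed limit or range.

ROBOT

A 6-joint arm with a two-finger parallel gripper is mounted at the origin on the work surface. World frame = base frame: x ahead of the robot, y to its left, z up, the work surface at z = 0. Lengths are in m, angles in rad, forces in N, time in s.
With the tool pointing down it reaches from about 0.35 to 0.975 m from the base axis. Payload 4.9 kg.
Tool frame: the origin (TCP) lies at the very end of the fingers, on their centre line; the grasp point (between the pads) lies 19 mm behind it; z points along the fingers, y is the line along which they close (so a half turn about z gives the same grasp; the last joint's range is limited). The gripper opens to 85 mm and grips with 20 to 120 N. Pads are 22 mm wide; open, the fingers measure 114 mm over their backs; the gripper's body (76 mm by 85 mm) begins 54 mm behind the grasp point. The pads swing forward as they close: fully open they stand 13 mm farther back than shut.
Start: joints at [-1.221, 0.053, 1.613, -0, 1.476, -0.119], TCP at [0.282, -0.558, 0.196] pointing down, gripper open.
Joint ranges: [-3.01, 3.01], [-1.01, 2.22], [0.06, 2.58], [-1.02, 4.17], [0.09, 2.62], [-3.14, 3.14]. Speed limits (rad/s): [2.57, 2.57, 3.14, 3.14, 3.14, 3.14].

INTERFACE

Orientations are given as a unit quaternion [w, x, y, z].
In Python, from plant import * gives the robot as it stands.
- The arm moves only by the tool jog_arm, never from a script. Its argument "moves" is a list that holds one entry, the list of rows, each a list of 7 numbers: the finger opening in cm, from 0 to 8.54, then the shift along the tool's x, y, z in cm, then the turn, a rotation vector about the tool's x, y, z in rad. A call has 1 to 20 rows; each row shifts and turns the commanded pose from where the row before left it, along the tool's axes as they then stand; what a row does not reach is not made up. A row lasts 1/12 s, in which the tool goes at most 41.7 mm and 7.16 degrees, less where a joint would pass 70% of its speed; a pose out of reach is approached as far as the arm can. A call is refused whole if a number of a shift passes 4.17 or a number of a turn 0.125, either way. A call with a gripper value outside its range is refused whole. The fingers move at their own pace and stop on an object; the grip force is fixed at half the most. Time passes only in rows, so rows that do not move let the fingers close. It gives the time, the measured TCP pose, the force, the opening and the grip force at its end, in the units of the state.
- state(): the state, without advancing time (a new reading comes with each control period).
- grab_frame(name): name is "side" or "top" or "wrist"; returns a dict with "color" (480x640x3 uint8, blue, green, red), "depth" (480x640 float32, m along the optical axis (not along the pixel's ray), 0 where there is no reading), "fx", "fy", "cx", "cy" (pixels), "R" (3x3) and "t" (3): a world point X has camera coordinates R X + t. Camera axes: x right, y down, z forward; pixel columns grow to the right and rows downward; lengths in m; the calibration is good to about 2 mm. A picture is of the moment at which its call begins.
- job_done(): hands the job in; it is judged then, once.
Trained networks look in a picture, given as the dict that the camera call returned (one of the last four; its "shot" number tells which), for a name from the list of things; names that differ only in an ending like _2 or _b are one class to them, and where a whole thing is asked for, a point or a joint stands for the part that bears it (a point fixed in the world has none). Each returns a list of dicts, best first, with "p" (0 to 1); they miss things now and then, are a little off and sometimes report something else, mostly with a low value. They report only what shows in the picture. A call takes as long as a camera call.
- recognise(name, picture): "rect" ([centre column, centre row, width, height] in pixels, round what is visible of it).
- regions_of(name, picture): "pixels" (480x640 bool, what is visible of it) and "rect" ([centre column, centre row, width, height] in pixels, round what is visible of it).
The state is a dict: "time": time; "joint_pos": joint angles; "joint_vel": joint speeds; "joint_efforts": joint torques, N m; "tool_pos": TCP position; "tool_rot": TCP orientation; "contact_force": force on the tool from outside, world axes, zero at the start; "ft_torque": the same for the moment, N m; "gripper_width": opening from 0.0 (shut) to 1.0 (fully open); "grasp_force": force on a finger pad.
Only numpy, scipy, OpenCV 4.12 (cv2) and the standard library are available. Lean on these libraries where they do the work, as an engineer would, in place of code of your own. Each camera call takes 0.05 s, during which the arm holds its last target. There are 200 camera calls.

## Working session

There is one attempt and no reset: what is moved stays moved. The work goes in short steps, Python scripts to look and compute and a tool call to move; the robot and the scene stay as the last step left them, time stands still between calls to the robot, and variables do not carry over. Pictures are saved under pics/ and viewed, at most 14 in all, crops included, and the job is handed in when it is done.

Besides the shell and the picture viewer there is one more tool, called after "Call:" as name(argument=value, ...) on one line, values as JSON. jog_arm: Moves the arm, as the interface text tells. Its arguments: {"type":"object","properties":{"moves":{"type":"array"}},"required":["moves"]}

```bash
ls; mkdir -p pics; cat > h.py <<'E'
from plant import *
import numpy as np, cv2
N=["round_large","round_medium","round_small","square_large","square_small","round_mat","square_mat","pin_dish","pencil_cup","wood_spool"]
def world(f,m):
    v,u=np.nonzero(m&(f["depth"]>0)); d=f["depth"][v,u]
    c=np.stack([(u-f["cx"])/f["fx"]*d,(v-f["cy"])/f["fy"]*d,d])
    return (f["R"].T@(c-np.array(f["t"]).reshape(3,1))).T
def measure(f,n,k=1):
    out=[]
    for r in regions_of(n,f)[:k]:
        P=world(f,r["pixels"])
        if len(P)<30: continue
        zt=np.percentile(P[:,2],95)
        T=P[P[:,2]>zt-.007]
        (c,s,a)=cv2.minAreaRect((T[:,:2]*1000).astype(np.float32))
        print(n,"p%.2f"%r["p"],"rect",np.round(r["rect"]),"ztop %.1f"%(zt*1000),"c",np.round(c,1),"size",np.round(s,1),"ang %.1f"%a,"med",np.round(np.median(T[:,:2],0)*1000,1))
E
python3 - <<'E'
from h import *
for c in ("top","side"):
    f=grab_frame(c); cv2.imwrite(f"pics/{c}0.png",f["color"]); print(c, -f["R"].T@np.array(f["t"]))
    for n in N: measure(f,n,2)
print(state())
E
```

```text
pics
top [ 0.32978632 -0.0311428   1.65649008]
round_large p0.80 rect [338. 280.  22.  27.] ztop 38.5 c [ 467.3 -109.6] size [62.8 62.8] ang 88.8 med [ 468.1 -109.6]
round_medium p0.77 rect [204. 287.  21.  13.] ztop 38.9 c [449.5 258.7] size [43. 43.] ang 53.5 med [450.2 258. ]
round_medium p0.41 rect [494. 266.  42.  26.] ztop 142.4 c [ 488.9 -513.3] size [47.5 51. ] ang 9.8 med [ 489.3 -517.5]
square_large p0.93 rect [195. 219.  25.  26.] ztop 39.1 c [637.7 286. ] size [66.2 65.5] ang 85.6 med [638.3 285.6]
square_small p0.78 rect [257. 229.  20.  21.] ztop 41.5 c [607.  121.9] size [42.  41.9] ang 54.8 med [606.2 122.9]
round_mat p0.78 rect [400. 217.  35.  34.] ztop 11.5 c [ 642.4 -285. ] size [91.1 92.1] ang 76.0 med [ 641.1 -285.5]
square_mat p0.73 rect [396. 277.  37.  37.] ztop 11.2 c [ 471.4 -272.8] size [93.2 93.7] ang 80.6 med [ 472.1 -272.8]
square_mat p0.72 rect [333. 233.   9.  13.] ztop 43.5 c [604.6 -96.6] size [22.2 24.7] ang 87.6 med [605.3 -96.4]
pin_dish p0.66 rect [265. 280.  22.  23.] ztop 25.4 c [464.9  97.9] size [63.5 63.5] ang 0.9 med [462.2 101.7]
pin_dish
[... 1782 characters left out ...]
joint_pos': array([-1.22098985e+00,  5.27053333e-02,  1.61290588e+00,  6.32625640e-06,
        1.47600923e+00, -1.18988679e-01]), 'joint_vel': array([-0.00189487,  0.00128833, -0.00113912, -0.00045675, -0.00085953,
       -0.00033071]), 'joint_efforts': array([ 2.04591321e-03, -3.93681443e+01, -3.70468712e+01, -9.10870176e-05,
        5.62244204e-04,  1.88749914e-05]), 'tool_pos': array([ 0.28238231, -0.55754321,  0.19599675]), 'tool_rot': array([-1.41654587e-05,  9.72654504e-01,  2.32256787e-01,  1.52789555e-06]), 'contact_force': array([ 1.01518882,  0.05536157, -0.7354484 ]), 'ft_torque': array([0.02728593, 0.0168447 , 0.03162702]), 'grasp_force': 0.0, 'gripper_width': 0.9992395136069153}
```

View pics/top0.png

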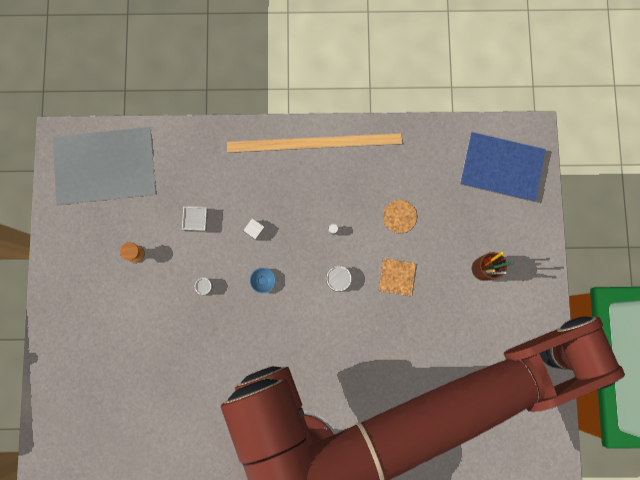

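Call:
jog_arm(moves=[[[8.5,0,0,-1.5,0,0,0.1173],[8.5,0,0,-1.5,0,0,0.1173],[8.5,0,0,-1.5,0,0,0.1173],[8.5,0,0,-1.5,0,0,0.1173],[8.5,0,0,0,0,0,0],[8.5,0,0,0,0,0,0]]])

```text
time: 1.6
tool_pos: [0.2826, -0.5581, 0.257]
tool_rot: [0.001, 1.0, 0.001, 0.0]
contact_force: [0.5, 0.9, -1.0]
gripper_width: 0.997
grasp_force: 0.0
```

The picture agrees with the networks: the round tins are at (339,279), (203,286) and (333,229), the square tins at (195,218) and (254,229), and the mats at (400,216) and (398,277).

Call:
jog_arm(moves=[[[8.5,1.15,-2.8,0,0,0,0],[8.5,1.15,-2.8,0,0,0,0],[8.5,1.15,-2.8,0,0,0,0],[8.5,1.15,-2.8,0,0,0,0],[8.5,1.15,-2.8,0,0,0,0],[8.5,1.15,-2.8,0,0,0,0],[8.5,1.15,-2.8,0,0,0,0],[8.5,1.15,-2.8,0,0,0,0],[8.5,1.15,-2.8,0,0,0,0],[8.5,1.15,-2.8,0,0,0,0],[8.5,1.15,-2.8,0,0,0,0],[8.5,1.15,-2.8,0,0,0,0],[8.5,1.15,-2.8,0,0,0,0],[8.5,1.15,-2.8,0,0,0,0],[8.5,1.15,-2.8,0,0,0,0],[8.5,1.2,-2.8,0,0,0,0],[8.5,0,0,0,0,0,0],[8.5,0,0,0,0,0,0]]])

```text
time: 3.1
tool_pos: [0.4667, -0.1084, 0.2544]
tool_rot: [-0.0, 1.0, 0.002, -0.001]
contact_force: [0.2, -0.3, -0.2]
gripper_width: 0.991
grasp_force: 0.0
```

Call:
jog_arm(moves=[[[8.5,0,0.1,3,0,0,0],[8.5,0,0,3,0,0,0],[8.5,0,0,3,0,0,0],[8.5,0,0,3,0,0,0],[8.5,0,0,3,0,0,0],[8.5,0,0,3,0,0,0],[8.5,0,0,2.5,0,0,0],[8.5,0,0,2,0,0,0],[8.5,0,0,1.5,0,0,0],[8.5,0,0,0.8,0,0,0],[8.5,0,0,0,0,0,0],[5,0,0,0,0,0,0],[5,0,0,0,0,0,0],[5,0,0,0,0,0,0],[5,0,0,0,0,0,0],[5,0,0,0,0,0,0],[5,0,0,0,0,0,0]]])

```text
time: 4.52
tool_pos: [0.4675, -0.1108, 0.0086]
tool_rot: [0.0, 1.0, -0.0, 0.001]
contact_force: [0.2, -0.6, -0.3]
gripper_width: 0.586
grasp_force: 0.0
```

```bash
python3 - <<'E'
from h import *
s=state();print(s["tool_pos"],s["gripper_width"],s["grasp_force"])
f=grab_frame("side");w=grab_frame("wrist")
cv2.imwrite("pics/a.png",np.hstack([cv2.resize(f["color"][150:300,270:470],(400,300),interpolation=2),cv2.resize(w["color"],(400,300))]))
measure(f,"round_large",2)
E
```

```text
[ 0.46749324 -0.11076139  0.00862667] 0.5856804023644409 0.0
round_large p0.70 rect [364. 227.  27.  26.] ztop 33.3 c [ 463.8 -106.7] size [69.5 59.9] ang 58.8 med [ 458.9 -103.6]
```

View pics/a.png

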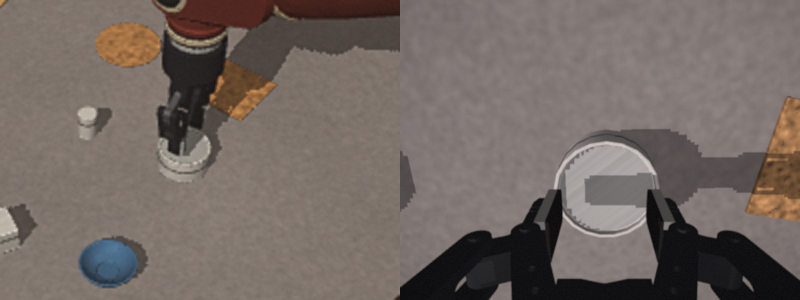

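```bash
python3 - <<'E'
from h import *
for c in ("side","wrist"):
    f=grab_frame(c); P=world(f,np.ones((480,640),bool))*1000
    print(c,-f["R"].T@np.array(f["t"]))
    for a,b in ((-5,8),(8,25),(25,40),(40,45),(45,50),(50,60),(60,80),(80,100)):
        m=(abs(P[:,0]-467)<60)&(abs(P[:,1]+110)<65)&(P[:,2]>a)&(P[:,2]<b)
        if m.sum(): print(a,b,m.sum(),np.round(np.percentile(P[m],[2,50,98],axis=0)).tolist())
E
```

```text
side [0.09324503 0.80726661 1.03423156]
-5 8 1005 [[408.0, -172.0, -5.0], [446.0, -83.0, -1.0], [525.0, -46.0, 6.0]]
8 25 124 [[434.0, -121.0, 8.0], [456.0, -83.0, 17.0], [493.0, -76.0, 25.0]]
25 40 298 [[435.0, -143.0, 25.0], [459.0, -104.0, 30.0], [496.0, -77.0, 35.0]]
40 45 1 [[459.0, -80.0, 45.0], [459.0, -80.0, 45.0], [459.0, -80.0, 45.0]]
45 50 14 [[457.0, -138.0, 46.0], [463.0, -135.0, 48.0], [474.0, -78.0, 49.0]]
50 60 31 [[455.0, -139.0, 51.0], [462.0, -131.0, 56.0], [471.0, -69.0, 60.0]]
60 80 73 [[455.0, -140.0, 60.0], [461.0, -80.0, 68.0], [473.0, -69.0, 79.0]]
80 100 64 [[453.0, -160.0, 81.0], [457.0, -80.0, 94.0], [475.0, -52.0, 100.0]]
wrist [ 0.54206205 -0.1110881   0.18686584]
-5 8 35527 [[410.0, -173.0, -0.0], [500.0, -105.0, 1.0], [526.0, -47.0, 2.0]]
8 25 1138 [[482.0, -142.0, 8.0], [499.0, -112.0, 20.0], [502.0, -83.0, 25.0]]
25 40 19998 [[437.0, -141.0, 30.0], [471.0, -112.0, 32.0], [500.0, -84.0, 36.0]]
45 50 103 [[458.0, -136.0, 47.0], [466.0, -86.0, 49.0], [476.0, -86.0, 50.0]]
50 60 1241 [[456.0, -148.0, 50.0], [474.0, -136.0, 56.0], [478.0, -74.0, 60.0]]
60 80 3933 [[457.0, -149.0, 60.0], [474.0, -136.0, 71.0], [478.0, -73.0, 80.0]]
80 100 7910 [[459.0, -164.0, 81.0], [478.0, -135.0, 94.0], [480.0, -58.0, 100.0]]
```

Call:
jog_arm(moves=[[[8.5,0,0,0,0,0,0],[8.5,0,0,0,0,0,0],[8.5,0,0,0,0,0,0],[8.5,0,0,0,0,0,0],[8.5,0,0,0,0,0,0],[8.5,0,0,0,0,0,0],[8.5,0,0,0,0,0,0]]])

```text
time: 5.35
tool_pos: [0.4671, -0.1107, 0.008]
tool_rot: [0.0, 1.0, -0.0, 0.0]
contact_force: [1.1, 0.0, 0.7]
gripper_width: 0.997
grasp_force: 0.0
```

```bash
python3 - <<'E'
from h import *
print(state()["tool_pos"],state()["gripper_width"])
f=grab_frame("wrist"); cv2.imwrite("pics/b.png",f["color"])
P=world(f,np.ones((480,640),bool))*1000
for a,b in ((25,36),(36,40),(40,45),(45,50),(50,60),(60,80),(80,100)):
    m=(abs(P[:,0]-467)<60)&(abs(P[:,1]+110)<75)&(P[:,2]>a)&(P[:,2]<b)
    if m.sum(): print(a,b,m.sum(),np.round(np.percentile(P[m],[2,50,98],axis=0)).tolist())
E
```

```text
[ 0.4670713  -0.11065277  0.00800714] 0.9970034148930508
25 36 20984 [[437.0, -143.0, 30.0], [469.0, -112.0, 32.0], [500.0, -82.0, 35.0]]
36 40 111 [[436.0, -144.0, 36.0], [476.0, -110.0, 36.0], [500.0, -81.0, 37.0]]
50 60 255 [[457.0, -154.0, 57.0], [467.0, -69.0, 59.0], [476.0, -68.0, 60.0]]
60 80 4672 [[456.0, -166.0, 61.0], [473.0, -153.0, 72.0], [478.0, -56.0, 80.0]]
80 100 5811 [[458.0, -166.0, 80.0], [474.0, -153.0, 89.0], [479.0, -56.0, 99.0]]
```

View pics/b.png

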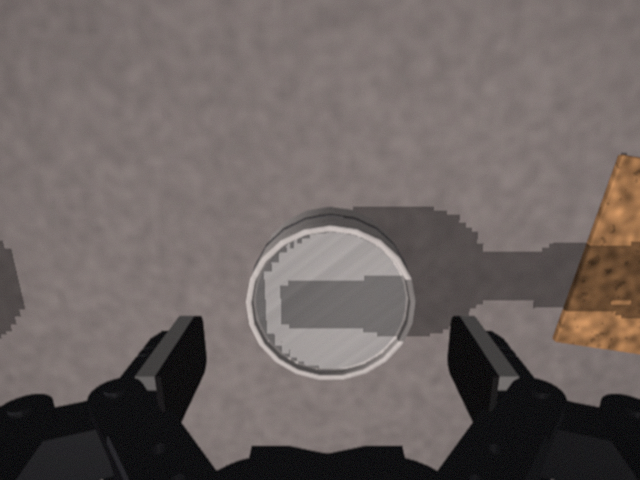

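The wrist view shows the tin centred at (330,303). The open fingertips end at row 318, about 48 mm above the reported TCP height. The fingers only closed in the air above the lid, so I'll work from the measured tip heights.

Call:
jog_arm(moves=[[[8.5,0,0,1,0,0,0],[8.5,0,0,1,0,0,0],[8.5,0,0,0.7,0,0,0],[8.5,0,0,0.5,0,0,0],[8.5,0,0,0.4,0,0,0],[8.5,0,0,0.2,0,0,0],[8.5,0,0,0.2,0,0,0],[8.5,0,0,0,0,0,0],[8.5,0,0,0,0,0,0]]])

```text
time: 6.15
tool_pos: [0.4673, -0.1107, -0.0318]
tool_rot: [0.0, 1.0, -0.0, 0.0]
contact_force: [-0.9, 0.2, -0.8]
gripper_width: 0.994
grasp_force: 0.0
```

```bash
cat >> h.py <<'E'
def tips(w=75):
    s=state(); x,y,z=s["tool_pos"]*1000; f=grab_frame("wrist"); P=world(f,np.ones((480,640),bool))*1000
    # black-pixel filter: the fingers
    v,u=np.nonzero(f["depth"]>0); dark=f["color"][v,u].max(1)<60
    m=dark&(abs(P[:,0]-x)<60)&(abs(P[:,1]-y)<w)&(P[:,2]<z+110)
    print("tcp",np.round([x,y,z],1),"open %.3f"%s["gripper_width"],"tips z",np.round(np.percentile(P[m,2],[0.1,1,5]),1),"y",np.round(np.percentile(P[m,1],[1,99]),1)); return f
E
python3 -c "
from h import *
tips()"
```

```text
tcp [ 467.3 -110.7  -31.8] open 0.994 tips z [15.9 19.6 27.2] y [-178.3  -42.1]
```

Tips are at about 16 mm and will drop to about 12 mm when closed on the tin. Closing, then a small lift.

Call:
jog_arm(moves=[[[8.5,0,0,0.2,0,0,0],[5,0,0,0,0,0,0],[5,0,0,0,0,0,0],[5,0,0,0,0,0,0],[5,0,0,0,0,0,0],[5,0,0,0,0,0,0],[5,0,0,0,0,0,0],[5,0,0,0,0,0,0],[5,0,0,-1,0,0,0],[5,0,0,-2,0,0,0],[5,0,0,-3,0,0,0],[5,0,0,-3,0,0,0],[5,0,0,-1,0,0,0],[5,0,0,0,0,0,0]]])

```text
time: 7.37
tool_pos: [0.469, -0.1113, 0.0689]
tool_rot: [0.001, 1.0, -0.0, 0.003]
contact_force: [1.5, 0.1, -3.1]
gripper_width: 0.774
grasp_force: 67.7
```

```bash
python3 -c "
from h import *
f=tips(); measure(f,'round_large')"
```

```text
tcp [ 469.  -111.3   68.9] open 0.774 tips z [117.8 122.  137.3] y [-175.6  -47.2]
round_large p0.82 rect [328. 344. 224. 222.] ztop 137.1 c [ 469.9 -111.7] size [67.3 66.9] ang 2.3 med [ 471.2 -111.7]
```

Call:
jog_arm(moves=[[[5,1.72,1.74,0,0,0,0],[5,1.72,1.74,0,0,0,0],[5,1.72,1.74,0,0,0,0],[5,1.72,1.74,0,0,0,0],[5,1.72,1.74,0,0,0,0],[5,1.72,1.74,0,0,0,0],[5,1.72,1.74,0,0,0,0],[5,1.72,1.74,0,0,0,0],[5,1.72,1.74,0,0,0,0],[5,1.72,1.74,0,0,0,0],[5,0,0,0,0,0,0],[5,0,0,0,0,0,0],[5,0,0,2.5,0,0,0],[5,0,0,2.5,0,0,0],[5,0,0,2,0,0,0],[5,0,0,1,0,0,0],[5,0,0,0.5,0,0,0],[5,0,0,0,0,0,0],[5,0,0,0,0,0,0]]])

```text
time: 9.05
tool_pos: [0.6392, -0.2846, -0.0184]
tool_rot: [0.0, 1.0, -0.0, 0.0]
contact_force: [0.3, -1.2, -2.1]
gripper_width: 0.774
grasp_force: 67.9
```

```bash
python3 -c "
from h import *
f=tips(); measure(f,'round_large'); measure(f,'round_mat')"
```

```text
tcp [ 639.2 -284.6  -18.4] open 0.774 tips z [29.8 34.5 50.3] y [-349.1 -220.7]
round_large p0.79 rect [327. 343. 224. 223.] ztop 49.7 c [ 640.4 -285. ] size [66.7 67. ] ang 86.7 med [ 641.7 -285.1]
round_mat p0.65 rect [336. 248. 240. 140.] ztop 6.0 c [ 663.7 -288.8] size [96.4 54.2] ang 88.3 med [ 671.1 -291.3]
```

Call:
jog_arm(moves=[[[5,0.2,0,0.5,0,0,0],[5,0,0,0.3,0,0,0],[5,0,0,0.2,0,0,0],[5,0,0,0.1,0,0,0],[5,0,0,0,0,0,0],[5,0,0,0,0,0,0],[5,0,0,0,0,0,0]]])

```text
time: 9.78
tool_pos: [0.6412, -0.2847, -0.0292]
tool_rot: [0.0, 1.0, -0.0, 0.0]
contact_force: [-3.3, 2.5, 5.2]
gripper_width: 0.776
grasp_force: 68.6
```

Call:
jog_arm(moves=[[[8.5,0,0,0,0,0,0],[8.5,0,0,0,0,0,0],[8.5,0,0,0,0,0,0],[8.5,0,0,0,0,0,0],[8.5,0,0,-0.5,0,0,0],[8.5,0,0,-2,0,0,0],[8.5,0,0,-2,0,0,0],[8.5,0,0,-2,0,0,0],[8.5,0,0,-3,0,0,0],[8.5,0,0,-3,0,0,0],[8.5,0,0,-1.5,0,0,0],[8.5,0,0,0,0,0,0],[8.5,0,0,0,0,0,0]]])

```text
time: 10.87
tool_pos: [0.6416, -0.2851, 0.1111]
tool_rot: [0.001, 1.0, -0.0, 0.001]
contact_force: [-0.3, -0.1, -0.5]
gripper_width: 0.994
grasp_force: 0.0
```

```bash
python3 -c "
from h import *
f=tips(); measure(f,'round_large'); measure(f,'round_mat')"
```

```text
tcp [ 641.6 -285.1  111.1] open 0.994 tips z [161.4 164.1 171.5] y [-352.5 -216.4]
round_large p0.78 rect [328. 233. 108. 114.] ztop 39.2 c [ 641.7 -285.3] size [66.9 66.6] ang 45.6 med [ 642.4 -285.2]
round_mat p0.82 rect [332. 216. 137. 126.] ztop 6.2 c [ 648.4 -289.3] size [96.9 83.5] ang 76.7 med [ 667.1 -297.5]
```

Call:
jog_arm(moves=[[[8.5,0,-3,0,0,0,0],[8.5,0,-3,0,0,0,0],[8.5,0,-3,0,0,0,0],[8.5,0,-3,0,0,0,0],[8.5,0,-3,0,0,0,0],[8.5,0,-3,0,0,0,0],[8.5,0,-3,0,0,0,0],[8.5,0,-3,0,0,0,0],[8.5,0,-3,0,0,0,0],[8.5,0,-3,0,0,0,0],[8.5,0,-3,0,0,0,0],[8.5,0,-3,0,0,0,0],[8.5,0,-3,0,0,0,0],[8.5,0,-3,0,0,0,0],[8.5,0,-3,0,0,0,0],[8.5,0,-3,0,0,0,0],[8.5,0,-3,0,0,0,0],[8.5,0,-3,0,0,0,0],[8.5,0,-3,0,0,0,0],[8.5,0,0,0,0,0,0.058]]])

```text
time: 12.68
tool_pos: [0.6392, 0.29, 0.1073]
tool_rot: [-0.001, 1.0, -0.027, -0.002]
contact_force: [0.6, -0.3, 1.1]
gripper_width: 0.998
grasp_force: 0.0
```

```bash
python3 -c "
from h import *
f=tips(); measure(f,'square_large')"
```

```text
tcp [639.2 290.  107.3] open 0.998 tips z [157.2 160.  167.7] y [221.9 357.7]
square_large p0.78 rect [338. 231. 104. 108.] ztop 35.3 c [637.4 283.6] size [64.1 64.8] ang 87.0 med [638.8 283.5]
```

Call:
jog_arm(moves=[[[8.5,0,0,0,0,0,0],[8.5,0,0,0,0,0,0],[8.5,-0.2,0.1,2,0,0,0],[8.5,0,0,2,0,0,0],[8.5,0,0,2,0,0,0],[8.5,0,0,1,0,0,0],[8.5,0,0,0,0,0,0]]])

```text
time: 13.37
tool_pos: [0.6368, 0.2826, 0.0361]
tool_rot: [0.001, 1.0, -0.03, -0.003]
contact_force: [-0.7, 0.4, -0.8]
gripper_width: 0.997
grasp_force: 0.0
```

Call:
jog_arm(moves=[[[8.5,0,-0.1,1.5,0,0,0],[8.5,0,0,1.5,0,0,0],[8.5,0,0,1.5,0,0,0],[8.5,0,0,1.2,0,0,0],[8.5,0,0,0.7,0,0,0],[8.5,0,0,0.5,0,0,0],[8.5,0,0,0,0,0,0],[5,0,0,0,0,0,0],[5,0,0,0,0,0,0],[5,0,0,0,0,0,0],[5,0,0,0,0,0,0],[5,0,0,0,0,0,0],[5,0,0,0,0,0,0],[5,0,0,0,0,0,0]]])

```text
time: 14.53
tool_pos: [0.6403, 0.2858, -0.0276]
tool_rot: [-0.0, 1.0, -0.029, 0.001]
contact_force: [0.5, 0.3, 5.3]
gripper_width: 0.739
grasp_force: 69.6
```

Call:
jog_arm(moves=[[[5,0,0,-1,0,0,0],[5,0,0,-2,0,0,0],[5,0,0,-3,0,0,0],[5,0,0,-3,0,0,0],[5,0,0,-1,0,0,0],[5,0,0,0,0,0,0],[5,0,0,0,0,0,0]]])

```text
time: 15.12
tool_pos: [0.6388, 0.2853, 0.0704]
tool_rot: [0.0, 1.0, -0.029, -0.0]
contact_force: [-1.3, 0.7, -2.2]
gripper_width: 0.736
grasp_force: 69.0
```

```bash
python3 -c "
from h import *
f=tips(); measure(f,'square_large')
print(state()['tool_rot'])
cv2.imwrite('pics/c.png',f['color'])"
```

```text
tcp [638.8 285.3  70.4] open 0.736 tips z [113.9 117.5 136.6] y [221.6 347.2]
square_large p0.61 rect [326. 342. 216. 210.] ztop 133.2 c [636.8 285.2] size [65.1 65.7] ang 86.6 med [639.7 284.8]
[ 8.34128996e-04  9.99570948e-01 -2.91853988e-02 -2.33181937e-03]
```

View pics/c.png

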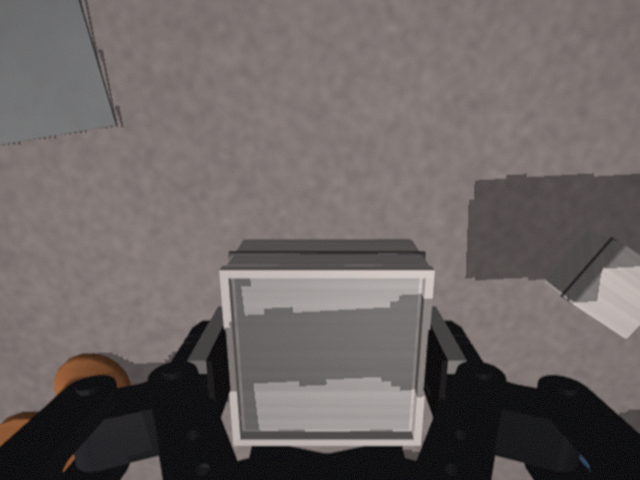

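The square tin is held level between the pads (columns 222–434, rows 268–445).

Call:
jog_arm(moves=[[[5,-0.74,3.15,0,0,0,0],[5,-0.74,3.15,0,0,0,0],[5,-0.74,3.15,0,0,0,0],[5,-0.74,3.15,0,0,0,0],[5,-0.74,3.15,0,0,0,0],[5,-0.74,3.15,0,0,0,0],[5,-0.74,3.15,0,0,0,0],[5,-0.74,3.15,0,0,0,0],[5,-0.74,3.15,0,0,0,0],[5,-0.74,3.15,0,0,0,0],[5,-0.74,3.15,0,0,0,0],[5,-0.74,3.15,0,0,0,0],[5,-0.74,3.15,0,0,0,0],[5,-0.74,3.15,0,0,0,0],[5,-0.74,3.15,0,0,0,0],[5,-0.74,3.15,0,0,0,0],[5,-0.74,3.15,0,0,0,0],[5,-0.74,3.15,0,0,0,0],[5,0,0,0,0,0,0],[5,0,0,0,0,0,0]]])

```text
time: 16.88
tool_pos: [0.4714, -0.2731, 0.0687]
tool_rot: [-0.001, 1.0, -0.031, -0.002]
contact_force: [0.7, 1.4, -1.9]
gripper_width: 0.737
grasp_force: 68.9
```

Call:
jog_arm(moves=[[[5,0,0,2.5,0,0,0],[5,0,0,2.5,0,0,0],[5,0,0,2,0,0,0],[5,0,0,1.2,0,0,0],[5,0,0,0.3,0,0,0],[5,0,0,0,0,0,0],[5,0,0,0,0,0,0]]])

```text
time: 17.47
tool_pos: [0.4739, -0.2727, -0.0133]
tool_rot: [0.0, 1.0, -0.029, 0.0]
contact_force: [0.9, 1.1, -1.5]
gripper_width: 0.736
grasp_force: 69.0
```

```bash
python3 -c "
from h import *
f=tips(); measure(f,'square_large'); measure(f,'square_mat')
print(state()['tool_rot'])"
```

```text
tcp [ 473.9 -272.7  -13.3] open 0.736 tips z [30.2 34.3 53. ] y [-336.3 -210.8]
square_large p0.57 rect [326. 342. 218. 207.] ztop 49.5 c [ 471.5 -273.4] size [65.4 66. ] ang 86.6 med [ 474.8 -273.1]
square_mat p0.67 rect [341. 244. 233. 129.] ztop 6.0 c [ 497.5 -279.5] size [93.3 43.1] ang 78.9 med [ 507.7 -280.2]
[ 8.40215412e-04  9.99575550e-01 -2.90950632e-02  1.22086188e-03]
```

Centred; lowering about 11 mm and releasing.

Call:
jog_arm(moves=[[[5,-0.1,0,0.5,0,0,0],[5,0,0,0.3,0,0,0],[5,0,0,0.2,0,0,0],[5,0,0,0.1,0,0,0],[5,0,0,0,0,0,0],[5,0,0,0,0,0,0],[5,0,0,0,0,0,0]]])

```text
time: 18.2
tool_pos: [0.4721, -0.2729, -0.0236]
tool_rot: [-0.0, 1.0, -0.029, -0.0]
contact_force: [-4.7, 2.9, 9.4]
gripper_width: 0.739
grasp_force: 70.2
```

Call:
jog_arm(moves=[[[8.5,0,0,0,0,0,0],[8.5,0,0,0,0,0,0],[8.5,0,0,0,0,0,0],[8.5,0,0,0,0,0,0],[8.5,0,0,-0.5,0,0,0],[8.5,0,0,-2,0,0,0],[8.5,0,0,-2,0,0,0],[8.5,0,0,-2,0,0,0],[8.5,0,0,-3,0,0,0],[8.5,0,0,-3,0,0,0],[8.5,0,0,-1.5,0,0,0],[8.5,0,0,0,0,0,0],[8.5,0,0,0,0,0,0]]])

```text
time: 19.28
tool_pos: [0.4727, -0.2732, 0.1161]
tool_rot: [0.001, 1.0, -0.029, 0.001]
contact_force: [-0.2, 0.1, -0.3]
gripper_width: 0.995
grasp_force: 0.0
```

```bash
python3 -c "
from h import *
f=tips(); measure(f,'square_large'); measure(f,'square_mat')
print(state()['tool_rot'])"
```

```text
tcp [ 472.7 -273.2  116.1] open 0.995 tips z [166.4 169.2 176.6] y [-341.2 -205.4]
square_large p0.67 rect [326. 233. 103. 112.] ztop 39.3 c [ 469.8 -273.3] size [64.2 64.7] ang 86.7 med [ 471.1 -273.3]
square_mat p0.75 rect [332. 217. 143. 139.] ztop 6.2 c [ 471.5 -275.8] size [93.8 92.7] ang 80.5 med [ 502.3 -282.9]
[-0.00106715  0.99957213 -0.02919367 -0.00146787]
```

Call:
jog_arm(moves=[[[8.5,0,0,0,0,0,-0.0584],[8.5,-0.12,-3.12,0,0,0,0],[8.5,-0.13,-3.13,0,0,0,0],[8.5,-0.13,-3.13,0,0,0,0],[8.5,-0.13,-3.13,0,0,0,0],[8.5,-0.13,-3.13,0,0,0,0],[8.5,-0.13,-3.13,0,0,0,0],[8.5,-0.13,-3.13,0,0,0,0],[8.5,-0.13,-3.13,0,0,0,0],[8.5,-0.13,-3.13,0,0,0,0],[8.5,-0.13,-3.13,0,0,0,0],[8.5,-0.13,-3.13,0,0,0,0],[8.5,-0.13,-3.13,0,0,0,0],[8.5,-0.13,-3.13,0,0,0,0],[8.5,-0.13,-3.13,0,0,0,0],[8.5,-0.13,-3.13,0,0,0,0],[8.5,-0.13,-3.13,0,0,0,0],[8.5,-0.13,-3.13,0,0,0,0],[8.5,0,0,0,0,0,0],[8.5,0,0,0,0,0,0]]])

```text
time: 21.1
tool_pos: [0.4487, 0.26, 0.113]
tool_rot: [0.001, 1.0, 0.001, -0.002]
contact_force: [0.0, -1.1, 0.1]
gripper_width: 0.994
grasp_force: 0.0
```

```bash
python3 -c "
from h import *
f=tips(); measure(f,'round_medium')
print(state()['tool_rot'])"
```

```text
tcp [448.7 260.  113. ] open 0.994 tips z [163.2 166.  173.4] y [192.6 328.7]
round_medium p0.76 rect [332. 228.  69.  76.] ztop 35.3 c [450.7 256.9] size [45.3 44.9] ang 83.2 med [450.8 257.1]
[ 6.85392852e-04  9.99998999e-01  2.69976651e-05 -1.23751052e-03]
```

Call:
jog_arm(moves=[[[8.5,0.15,0.2,2,0,0,0],[8.5,0,0,2,0,0,0],[8.5,0,0,2,0,0,0],[8.5,0,0,2,0,0,0],[8.5,0,0,2,0,0,0],[8.5,0,0,1.5,0,0,0],[8.5,0,0,1.2,0,0,0],[8.5,0,0,0.7,0,0,0],[8.5,0,0,0.5,0,0,0],[8.5,0,0,0,0,0,0],[3,0,0,0,0,0,0],[3,0,0,0,0,0,0],[3,0,0,0,0,0,0],[3,0,0,0,0,0,0],[3,0,0,0,0,0,0],[3,0,0,0,0,0,0],[3,0,0,0,0,0,0],[3,0,0,0,0,0,0],[3,0,0,0,0,0,0]]])

```text
time: 22.78
tool_pos: [0.4529, 0.2577, -0.0225]
tool_rot: [-0.0, 1.0, 0.0, 0.001]
contact_force: [0.2, -0.6, 5.5]
gripper_width: 0.519
grasp_force: 61.7
```

Call:
jog_arm(moves=[[[3,0,0,-1,0,0,0],[3,0,0,-2,0,0,0],[3,0,0,-3,0,0,0],[3,0,0,-3,0,0,0],[3,0,0,-3,0,0,0],[3,0,0,-2,0,0,0],[3,0,0,0,0,0,0],[3,0,0,0,0,0,0]]])

```text
time: 23.45
tool_pos: [0.4522, 0.2576, 0.1172]
tool_rot: [-0.001, 1.0, 0.0, 0.001]
contact_force: [0.9, 0.9, -1.1]
gripper_width: 0.518
grasp_force: 61.3
```

```bash
python3 -c "
from h import *
f=tips(); measure(f,'round_medium')
print(state()['tool_rot'])"
```

```text
tcp [452.2 257.6 117.2] open 0.518 tips z [158.5 164.2 179.1] y [200.4 313.5]
round_medium p0.93 rect [327. 335. 131. 155.] ztop 174.9 c [450.5 257.1] size [46.5 44.1] ang 1.1 med [451.  257.2]
[ 5.52417846e-04  9.99998729e-01  9.30787408e-06 -1.49568381e-03]
```

Call:
jog_arm(moves=[[[3,1,2.85,0,0,0,0],[3,1,2.85,0,0,0,0],[3,1,2.85,0,0,0,0],[3,1,2.85,0,0,0,0],[3,1,2.85,0,0,0,0],[3,1,2.85,0,0,0,0],[3,1,2.85,0,0,0,0],[3,1,2.85,0,0,0,0],[3,1,2.85,0,0,0,0],[3,1,2.85,0,0,0,0],[3,1,2.85,0,0,0,0],[3,1,2.85,0,0,0,0],[3,1,2.85,0,0,0,0],[3,1,2.85,0,0,0,0],[3,1,2.85,0,0,0,0],[3,1,2.85,0,0,0,0],[3,1,2.85,0,0,0,0],[3,1,2.85,0,0,0,0],[3,1.1,2.95,0,0,0,0],[3,0,0,0,0,0,0]]])

```text
time: 25.22
tool_pos: [0.6419, -0.2898, 0.1124]
tool_rot: [0.0, 1.0, -0.002, -0.002]
contact_force: [-0.7, 0.8, -1.5]
gripper_width: 0.513
grasp_force: 61.6
```

Call:
jog_arm(moves=[[[3,0,0,0,0,0,0],[3,0,0,2,0,0,0],[3,0,0,2.5,0,0,0],[3,0,0,2,0,0,0],[3,0,0,1.5,0,0,0],[3,0,0,1,0,0,0],[3,0,0,0.4,0,0,0],[3,0,0,0,0,0,0],[3,0,0,0,0,0,0]]])

```text
time: 25.97
tool_pos: [0.6432, -0.2853, 0.0229]
tool_rot: [0.0, 1.0, 0.0, 0.001]
contact_force: [-0.4, -0.2, -1.0]
gripper_width: 0.517
grasp_force: 61.6
```

```bash
python3 -c "
from h import *
f=tips(); measure(f,'round_medium');measure(f,'round_large')
print(state()['tool_rot'])"
```

```text
tcp [ 643.2 -285.3   22.9] open 0.517 tips z [63.2 70.1 84.7] y [-342.3 -229.2]
round_medium p0.71 rect [328. 256. 162.  96.] ztop 39.3 c [ 657.5 -285.1] size [36.6 67.3] ang 0.1 med [ 661.2 -284.7]
round_large p0.94 rect [325. 257. 160. 100.] ztop 39.3 c [ 656.9 -285.3] size [67.3 37.8] ang 89.2 med [ 661.1 -284.7]
[ 7.40143423e-04  9.99998870e-01 -1.07616789e-05  1.30816106e-03]
```

Call:
jog_arm(moves=[[[3,0,0,0.5,0,0,0],[3,0,0,0.3,0,0,0],[3,0,0,0.2,0,0,0],[3,0,0,0.1,0,0,0],[3,0,0,0.1,0,0,0],[3,0,0,0,0,0,0],[3,0,0,0,0,0,0],[3,0,0,0,0,0,0]]])

```text
time: 26.78
tool_pos: [0.6425, -0.2853, 0.0116]
tool_rot: [-0.0, 1.0, 0.0, -0.0]
contact_force: [-5.7, 2.7, 7.4]
gripper_width: 0.514
grasp_force: 62.4
```

Call:
jog_arm(moves=[[[8.5,0,0,0,0,0,0],[8.5,0,0,0,0,0,0],[8.5,0,0,0,0,0,0],[8.5,0,0,0,0,0,0],[8.5,0,0,0,0,0,0],[8.5,0,0,-0.5,0,0,0],[8.5,0,0,-2,0,0,0],[8.5,0,0,-2,0,0,0],[8.5,0,0,-2,0,0,0],[8.5,0,0,-2,0,0,0],[8.5,0,0,-2,0,0,0],[8.5,0,0,-1,0,0,0],[8.5,0,0,0,0,0,0],[8.5,0,0,0,0,0,0]]])

```text
time: 27.95
tool_pos: [0.6429, -0.2854, 0.1254]
tool_rot: [0.0, 1.0, -0.0, 0.0]
contact_force: [-0.1, 0.6, -0.2]
gripper_width: 0.995
grasp_force: 0.0
```

```bash
python3 -c "
from h import *
f=tips(); measure(f,'round_medium');measure(f,'round_large')
cv2.imwrite('pics/d.png',f['color'])
g=grab_frame('top');measure(g,'square_small');g=grab_frame('side');measure(g,'square_small');measure(g,'round_small')
"
```

```text
tcp [ 642.9 -285.4  125.4] open 0.995 tips z [175.5 178.3 185.9] y [-352.9 -216.7]
round_medium p0.88 rect [328. 246.  71.  84.] ztop 69.3 c [ 640.8 -285.9] size [45.3 45.1] ang 16.2 med [ 641.1 -285.5]
round_large p0.88 rect [326. 222. 104.  97.] ztop 39.6 c [ 646.3 -284.9] size [58.2 66.8] ang 3.2 med [ 657.8 -282.9]
square_small p0.68 rect [256. 231.  19.  20.] ztop 41.0 c [605.7 121. ] size [41.  41.7] ang 55.6 med [604.7 120.5]
square_small p0.80 rect [269. 264.  23.  26.] ztop 36.1 c [606.7 121.9] size [42.5 44.6] ang 51.7 med [606.1 122.7]
round_small p0.42 rect [313. 212.  12.  20.] ztop 39.0 c [604.5 -95.8] size [21.2 28. ] ang 62.0 med [603.4 -94.9]
```

View pics/d.png

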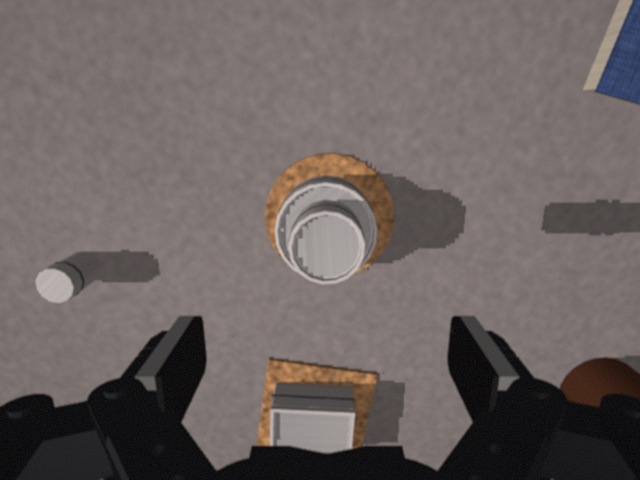

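The view shows the medium tin nested in the large one at (327,245), on the mat, with the small tin at (60,283). Next: the small tin.

Call:
jog_arm(moves=[[[8.5,-0.55,-2.72,0,0,0,0],[8.5,-0.55,-2.72,0,0,0,0],[8.5,-0.55,-2.72,0,0,0,0],[8.5,-0.55,-2.72,0,0,0,0],[8.5,-0.55,-2.72,0,0,0,0],[8.5,-0.55,-2.72,0,0,0,0],[8.5,-0.55,-2.72,0,0,0,0],[8.5,0,0,0,0,0,0],[8.5,0,0,0,0,0,0]]])

```text
time: 29.1
tool_pos: [0.604, -0.0938, 0.125]
tool_rot: [0.0, 1.0, 0.001, 0.0]
contact_force: [-0.3, -0.1, -0.9]
gripper_width: 0.998
grasp_force: 0.0
```

```bash
python3 -c "
from h import *
f=tips(); measure(f,'round_small')
"
```

```text
tcp [604.  -93.8 125. ] open 0.998 tips z [175.2 178.  185.5] y [-161.3  -25.1]
round_small p0.61 rect [335. 227.  44.  53.] ztop 40.1 c [604.6 -99.3] size [25.1 24.5] ang 37.0 med [605.2 -99.1]
```

Call:
jog_arm(moves=[[[8.5,0,0.25,2,0,0,0],[8.5,0,0,2,0,0,0],[8.5,0,0,2,0,0,0],[8.5,0,0,2,0,0,0],[8.5,0,0,2,0,0,0],[8.5,0,0,0,0,0,0],[8.5,0,0,0,0,0,0]]])

```text
time: 29.78
tool_pos: [0.6032, -0.0982, 0.0237]
tool_rot: [-0.0, 1.0, -0.001, -0.001]
contact_force: [0.0, 0.7, 0.6]
gripper_width: 0.997
grasp_force: 0.0
```

```bash
python3 -c "
from h import *
f=tips(); measure(f,'round_small')
"
```

```text
tcp [603.2 -98.2  23.7] open 0.997 tips z [28.3 76.5 84.1] y [-165.8  -29.7]
round_small p0.76 rect [328. 282.  62.  83.] ztop 39.9 c [604.6 -99.2] size [25.4 25.4] ang 63.1 med [605.9 -99.3]
```

Call:
jog_arm(moves=[[[8.5,0.15,0.1,1.5,0,0,0],[8.5,0,0,1.5,0,0,0],[8.5,0,0,1,0,0,0],[8.5,0,0,0.6,0,0,0],[8.5,0,0,0.3,0,0,0],[8.5,0,0,0,0,0,0],[1.5,0,0,0,0,0,0],[1.5,0,0,0,0,0,0],[1.5,0,0,0,0,0,0],[1.5,0,0,0,0,0,0],[1.5,0,0,0,0,0,0],[1.5,0,0,0,0,0,0],[1.5,0,0,0,0,0,0],[1.5,0,0,0,0,0,0],[1.5,0,0,0,0,0,0],[1.5,0,0,0,0,0,0],[1.5,0,0,0,0,0,0]]])

```text
time: 31.3
tool_pos: [0.6063, -0.0985, -0.0233]
tool_rot: [0.0, 1.0, -0.0, 0.001]
contact_force: [-0.4, -0.3, 5.6]
gripper_width: 0.284
grasp_force: 59.0
```

Call:
jog_arm(moves=[[[1.5,0,0,-1,0,0,0],[1.5,0,0,-2,0,0,0],[1.5,0,0,-3,0,0,0],[1.5,0,0,-3,0,0,0],[1.5,0,0,-3,0,0,0],[1.5,0,0,-3,0,0,0],[1.5,0,0,0,0,0,0],[1.5,0,0,0,0,0,0]]])

```text
time: 31.97
tool_pos: [0.6069, -0.0987, 0.1286]
tool_rot: [0.001, 1.0, 0.0, 0.002]
contact_force: [-1.1, -0.3, -1.0]
gripper_width: 0.282
grasp_force: 58.8
```

```bash
python3 -c "
from h import *
f=tips(); measure(f,'round_small')
"
```

```text
tcp [606.9 -98.7 128.6] open 0.282 tips z [170.1 176.3 191. ] y [-150.3  -47.5]
round_small p0.89 rect [326. 340.  81. 119.] ztop 191.6 c [605.1 -99.1] size [26.7 24.4] ang 0.2 med [607.3 -99.2]
```

Call:
jog_arm(moves=[[[1.5,0.36,1.86,0,0,0,0],[1.5,0.36,1.86,0,0,0,0],[1.5,0.36,1.86,0,0,0,0],[1.5,0.36,1.86,0,0,0,0],[1.5,0.36,1.86,0,0,0,0],[1.5,0.36,1.86,0,0,0,0],[1.5,0.36,1.86,0,0,0,0],[1.5,0.36,1.86,0,0,0,0],[1.5,0.36,1.86,0,0,0,0],[1.5,0.36,1.86,0,0,0,0],[1.5,0,0,0,0,0,0],[1.5,0,0,2.5,0,0,0],[1.5,0,0,2,0,0,0],[1.5,0,0,1.5,0,0,0],[1.5,0,0,1,0,0,0],[1.5,0,0,0.5,0,0,0],[1.5,0,0,0,0,0,0],[1.5,0,0,0,0,0,0]]])

```text
time: 33.57
tool_pos: [0.6421, -0.2845, 0.0516]
tool_rot: [0.0, 1.0, 0.0, 0.0]
contact_force: [-0.2, 0.1, 0.1]
gripper_width: 0.282
grasp_force: 58.9
```

```bash
python3 -c "
from h import *
f=tips(); measure(f,'round_small'); measure(f,'round_medium')
"
```

```text
tcp [ 642.1 -284.5   51.6] open 0.282 tips z [ 92.3  99.2 113.9] y [-336.3 -233.5]
round_small p0.94 rect [326. 340.  78. 117.] ztop 114.5 c [ 640.8 -284.9] size [24.3 26.5] ang 88.9 med [ 642.7 -284.7]
round_medium p0.91 rect [332. 269. 102.  74.] ztop 69.3 c [ 651.2 -285.9] size [26.2 44.9] ang 0.9 med [ 652.3 -286.3]
```

Aligned to within 1 mm. Lowering about 12 mm.

Call:
jog_arm(moves=[[[1.5,0,0.1,0.5,0,0,0],[1.5,0,0,0.3,0,0,0],[1.5,0,0,0.2,0,0,0],[1.5,0,0,0.1,0,0,0],[1.5,0,0,0.1,0,0,0],[1.5,0,0,0,0,0,0],[1.5,0,0,0,0,0,0],[1.5,0,0,0,0,0,0]]])

```text
time: 34.38
tool_pos: [0.6417, -0.2854, 0.0408]
tool_rot: [-0.0, 1.0, 0.0, -0.0]
contact_force: [-3.4, 1.8, 8.4]
gripper_width: 0.285
grasp_force: 59.7
```

Call:
jog_arm(moves=[[[8.5,0,0,0,0,0,0],[8.5,0,0,0,0,0,0],[8.5,0,0,0,0,0,0],[8.5,0,0,0,0,0,0],[8.5,0,0,0,0,0,0],[8.5,0,0,0,0,0,0],[8.5,0,0,0,0,0,0],[8.5,0,0,-0.5,0,0,0],[8.5,0,0,-2,0,0,0],[8.5,0,0,-2,0,0,0],[8.5,0,0,-2,0,0,0],[8.5,0,0,-2,0,0,0],[8.5,0,0,-1,0,0,0],[8.5,0,0,0,0,0,0],[8.5,0,0,0,0,0,0]]])

```text
time: 35.63
tool_pos: [0.6419, -0.2855, 0.1345]
tool_rot: [0.0, 1.0, -0.0, 0.0]
contact_force: [0.9, 0.7, 0.3]
gripper_width: 0.996
grasp_force: 0.0
```

```bash
python3 -c "
from h import *
f=tips(); measure(f,'round_small'); measure(f,'round_medium')
"
```

```text
tcp [ 641.9 -285.5  134.5] open 0.996 tips z [184.8 187.5 194.9] y [-353. -217.]
round_small p0.94 rect [326. 254.  50.  63.] ztop 104.0 c [ 640.7 -285.9] size [25.1 25.2] ang 0.3 med [ 641.4 -286.2]
round_medium p0.87 rect [328. 233.  74.  73.] ztop 69.5 c [ 644.4 -285.5] size [38.4 45.2] ang 4.1 med [ 650.1 -285. ]
```

Call:
jog_arm(moves=[[[8.5,-0.25,-2.9,0,0,0,0],[8.5,-0.25,-2.9,0,0,0,0],[8.5,-0.25,-2.9,0,0,0,0],[8.5,-0.25,-2.9,0,0,0,0],[8.5,-0.25,-2.9,0,0,0,0],[8.5,-0.25,-2.9,0,0,0,0],[8.5,-0.25,-2.9,0,0,0,0],[8.5,-0.25,-2.9,0,0,0,0],[8.5,-0.25,-2.9,0,0,0,0],[8.5,-0.25,-2.9,0,0,0,0],[8.5,-0.25,-2.9,0,0,0,0],[8.5,-0.25,-2.9,0,0,0,0],[8.5,-0.25,-2.9,0,0,0,0],[8.5,-0.25,-2.9,0,0,0,0],[8.5,0,0,0,0,0,0],[8.5,0,0,0,0,0,0],[8.5,0,0,0,0,0,0]]])

```text
time: 37.2
tool_pos: [0.606, 0.1203, 0.1327]
tool_rot: [0.0, 1.0, 0.0, -0.001]
contact_force: [1.0, -0.1, 0.3]
gripper_width: 0.995
grasp_force: 0.0
```

Call:
jog_arm(moves=[[[8.5,0,0,1,0,0,0.105],[8.5,0,0,1,0,0,0.105],[8.5,0,0,1,0,0,0.105],[8.5,0,0,1,0,0,0.105],[8.5,0,0,1,0,0,0.105],[8.5,0,0,1,0,0,0.105],[8.5,0,0,1,0,0,0],[8.5,0,0,0,0,0,0],[8.5,0,0,0,0,0,0]]])

```text
time: 37.95
tool_pos: [0.606, 0.1197, 0.063]
tool_rot: [0.0, 0.951, -0.309, -0.001]
contact_force: [0.2, -0.6, 0.1]
gripper_width: 0.996
grasp_force: 0.0
```

```bash
python3 -c "
from h import *
f=tips(); measure(f,'square_small')
q=state()['tool_rot']; print(q, 'yaw deg',np.degrees(2*np.arctan2(q[2],q[1])))
cv2.imwrite('pics/e.png',f['color'])
"
```

```text
tcp [606.  119.7  63. ] open 0.996 tips z [ 22.9 115.3 123. ] y [ 57.8 171.5]
square_small p0.61 rect [324. 253.  82.  93.] ztop 36.0 c [607.3 119.5] size [42.2 42.6] ang 54.4 med [608.6 118.6]
[-1.24634589e-04  9.50912060e-01 -3.09460975e-01  3.78466698e-04] yaw deg -36.053501658546566
```

View pics/e.png

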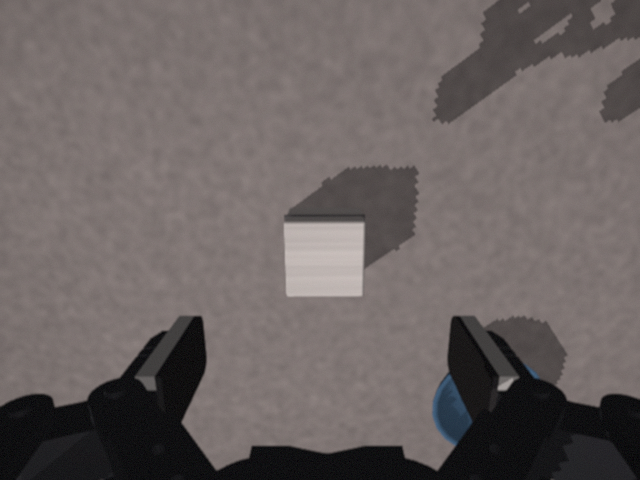

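The square tin at (324,255) is aligned with the fingers, and the dish at (455,410) is clear of them.

Call:
jog_arm(moves=[[[8.5,0.1,0,2,0,0,0],[8.5,0,0,2,0,0,0],[8.5,0,0,2,0,0,0],[8.5,0,0,1.5,0,0,0],[8.5,0,0,0.9,0,0,0],[8.5,0,0,0.5,0,0,0],[8.5,0,0,0,0,0,0],[2.8,0,0,0,0,0,0],[2.8,0,0,0,0,0,0],[2.8,0,0,0,0,0,0],[2.8,0,0,0,0,0,0],[2.8,0,0,0,0,0,0],[2.8,0,0,0,0,0,0],[2.8,0,0,0,0,0,0],[2.8,0,0,0,0,0,0],[2.8,0,0,0,0,0,0]]])

```text
time: 39.38
tool_pos: [0.6088, 0.1201, -0.0235]
tool_rot: [-0.0, 0.951, -0.31, 0.001]
contact_force: [0.5, -0.8, 5.1]
gripper_width: 0.479
grasp_force: 63.3
```

Call:
jog_arm(moves=[[[2.8,0,0,-1,0,0,0],[2.8,0,0,-2,0,0,0],[2.8,0,0,-3,0,0,0],[2.8,0,0,-3,0,0,0],[2.8,0,0,-3,0,0,0],[2.8,0,0,-2,0,0,0],[2.8,0,0,0,0,0,-0.114],[2.8,0,0,0,0,0,-0.114],[2.8,0,0,0,0,0,-0.114],[2.8,0,0,0,0,0,-0.114],[2.8,0,0,0,0,0,-0.116],[2.8,0,0,0,0,0,0],[2.8,0,0,0,0,0,0]]])

```text
time: 40.47
tool_pos: [0.6069, 0.12, 0.1147]
tool_rot: [0.0, 1.0, -0.03, -0.0]
contact_force: [0.2, 0.5, 0.2]
gripper_width: 0.48
grasp_force: 62.7
```

```bash
python3 -c "
from h import *
f=tips(); measure(f,'square_small')
q=state()['tool_rot']; print(q, 'yaw deg',np.degrees(2*np.arctan2(q[2],q[1])))
"
```

```text
tcp [606.9 120.  114.7] open 0.480 tips z [158.9 162.2 179. ] y [ 63.3 174.4]
square_small p0.90 rect [326. 334. 133. 153.] ztop 174.0 c [606.6 119.6] size [42.1 43. ] ang 86.4 med [609.5 119.4]
[ 2.18122547e-05  9.99546241e-01 -3.01206226e-02 -2.42763194e-04] yaw deg -3.4520913203055597
```

Call:
jog_arm(moves=[[[2.8,-0.8,2.86,0,0,0,0],[2.8,-0.8,2.86,0,0,0,0],[2.8,-0.8,2.86,0,0,0,0],[2.8,-0.8,2.86,0,0,0,0],[2.8,-0.8,2.86,0,0,0,0],[2.8,-0.8,2.86,0,0,0,0],[2.8,-0.8,2.86,0,0,0,0],[2.8,-0.8,2.86,0,0,0,0],[2.8,-0.8,2.86,0,0,0,0],[2.8,-0.8,2.86,0,0,0,0],[2.8,-0.8,2.86,0,0,0,0],[2.8,-0.8,2.86,0,0,0,0],[2.8,-0.8,2.86,0,0,0,0],[2.8,-0.8,2.86,0,0,0,0],[2.8,0,0,0,0,0,0],[2.8,0,0,0,0,0,0]]])

```text
time: 41.9
tool_pos: [0.4719, -0.2743, 0.1151]
tool_rot: [-0.0, 1.0, -0.031, 0.0]
contact_force: [-0.2, 0.3, -0.4]
gripper_width: 0.477
grasp_force: 62.7
```

Call:
jog_arm(moves=[[[2.8,0,0,2,0,0,0],[2.8,0,0,2.5,0,0,0],[2.8,0,0,2,0,0,0],[2.8,0,0,1.5,0,0,0],[2.8,0,0,0.8,0,0,0],[2.8,0,0,0.5,0,0,0],[2.8,0,0,0,0,0,0],[2.8,0,0,0,0,0,0]]])

```text
time: 42.57
tool_pos: [0.4731, -0.2732, 0.0228]
tool_rot: [0.0, 1.0, -0.029, 0.0]
contact_force: [-0.5, -0.1, -0.0]
gripper_width: 0.481
grasp_force: 62.7
```

```bash
python3 -c "
from h import *
f=tips(); measure(f,'square_small'); measure(f,'square_large')
"
```

```text
tcp [ 473.1 -273.2   22.8] open 0.481 tips z [23.9 70.  86.9] y [-329.8 -218.6]
square_small p0.69 rect [327. 334. 131. 147.] ztop 82.1 c [ 472.7 -273.9] size [42.9 42.7] ang 86.9 med [ 475.6 -273.7]
square_large p0.65 rect [326. 257. 157.  89.] ztop 39.5 c [ 486.3 -274.2] size [64.4 33.4] ang 87.2 med [ 494.1 -274.6]
```

Call:
jog_arm(moves=[[[2.8,-0.15,0,0.5,0,0,0],[2.8,0,0,0.3,0,0,0],[2.8,0,0,0.2,0,0,0],[2.8,0,0,0.2,0,0,0],[2.8,0,0,0.1,0,0,0],[2.8,0,0,0,0,0,0],[2.8,0,0,0,0,0,0],[2.8,0,0,0,0,0,0]]])

```text
time: 43.38
tool_pos: [0.4707, -0.273, 0.0105]
tool_rot: [-0.0, 1.0, -0.029, -0.001]
contact_force: [-6.7, 4.0, 10.7]
gripper_width: 0.478
grasp_force: 64.1
```

Call:
jog_arm(moves=[[[8.5,0,0,0,0,0,0],[8.5,0,0,0,0,0,0],[8.5,0,0,0,0,0,0],[8.5,0,0,0,0,0,0],[8.5,0,0,0,0,0,0],[8.5,0,0,0,0,0,0],[8.5,0,0,-0.5,0,0,0],[8.5,0,0,-2,0,0,0],[8.5,0,0,-2,0,0,0],[8.5,0,0,-2,0,0,0],[8.5,0,0,-3,0,0,0],[8.5,0,0,-3,0,0,0],[8.5,0,0,-2,0,0,0],[8.5,0,0,0,0,0,0],[8.5,0,-3,0,0,0,0],[8.5,0,-3,0,0,0,0],[8.5,0,-3,0,0,0,0],[8.5,0,-3,0,0,0,0],[8.5,0,-3,0,0,0,0],[8.5,0,-3,0,0,0,0]]])

```text
time: 45.05
tool_pos: [0.4807, -0.0919, 0.153]
tool_rot: [-0.0, 1.0, -0.029, -0.001]
contact_force: [0.3, 0.2, 0.1]
gripper_width: 0.996
grasp_force: 0.0
```

Call:
jog_arm(moves=[[[8.5,0,-3,0,0,0,0],[8.5,0,-3,0,0,0,0],[8.5,0,-3,0,0,0,0],[8.5,0,0,0,0,0,0],[8.5,0,0,0,0,0,0],[8.5,0,0,0,0,0,0]]])

```text
time: 45.55
tool_pos: [0.4862, -0.0039, 0.1534]
tool_rot: [0.0, 1.0, -0.029, -0.0]
contact_force: [-0.1, -0.2, 0.4]
gripper_width: 0.993
grasp_force: 0.0
```

```bash
python3 -c "
from h import *
for c in ('top','side'):
    f=grab_frame(c); print(c); [measure(f,n) for n in N]
    if c=='side': cv2.imwrite('pics/f.png',cv2.resize(f['color'][90:290,260:500],(720,600)))
"
```

```text
top
round_large p0.60 rect [399. 216.  23.  25.] ztop 43.2 c [ 638.2 -274.9] size [67.2 53.4] ang 26.0 med [ 630.2 -265.9]
round_medium p0.49 rect [401. 215.  18.  18.] ztop 72.3 c [ 635.1 -278. ] size [42.8 32.7] ang 57.2 med [ 631.5 -272. ]
square_large p0.64 rect [398. 278.  27.  29.] ztop 64.4 c [ 469.7 -269.8] size [43.2 41.9] ang 87.3 med [ 458.2 -278. ]
square_small p0.81 rect [400. 276.  18.  18.] ztop 75.6 c [ 470.2 -269.6] size [41.5 40.9] ang 89.1 med [ 471.7 -271.1]
round_mat p0.61 rect [401. 214.  31.  35.] ztop 11.8 c [ 642.7 -285.6] size [91.  90.3] ang 44.5 med [ 633.5 -289.1]
square_mat p0.88 rect [396. 279.  32.  37.] ztop 13.7 c [ 472. -272.] size [91.6 91.5] ang 81.5 med [ 484.  -279.5]
pin_dish p0.50 rect [263. 280.  23.  21.] ztop 27.2 c [454.3  88.5] size [99.4 61.2] ang 59.8 med [459.3 115.4]
pencil_cup p0.68 rect [494. 267.  39.  27.] ztop 141.6 c [ 489.1 -510.2] size [50.8 50.9] ang 21.1 med [ 491.4 -518.1]
wood_spool p0.80 rect [134. 251.  25.  22.] ztop 72.3 c [542.6 452. ] size [44.2 48.8] ang 26.2 med [541.3 452.2]
side
round_large p0.38 rect [326. 167. 
[... 315 characters left out ...]
.1]
square_small p0.68 rect [389. 182.  21.  24.] ztop 69.4 c [ 469.3 -269. ] size [44.3 41.8] ang 83.5 med [ 469.5 -266.9]
round_mat p0.52 rect [326. 173.  14.  18.] ztop 6.2 c [ 662.5 -261.3] size [23.2 78.1] ang 53.6 med [ 678.8 -270.6]
square_mat p0.67 rect [384. 202.  43.  22.] ztop 6.6 c [ 470.9 -272. ] size [95.9 93. ] ang 79.1 med [ 452.7 -239.7]
pin_dish p0.62 rect [324. 281.  30.  23.] ztop 22.0 c [465.7  98.2] size [67.4 69. ] ang 49.6 med [472.6  82.4]
pencil_cup p0.63 rect [413. 142.  19.  16.] ztop 50.7 c [ 483.4 -484. ] size [50.8 14.8] ang 21.0 med [ 482.1 -482.5]
wood_spool p0.94 rect [206. 383.  29.  39.] ztop 66.9 c [543.2 452.6] size [48.3 49. ] ang 54.8 med [543.3 453.2]
```

View pics/f.png

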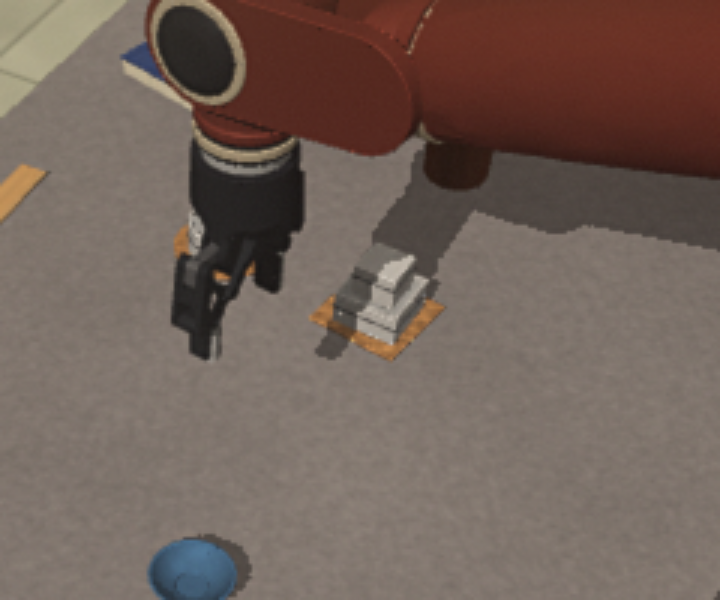

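The square stack is seated at crop (395,290). The arm hides the round stack, so I'll move clear and check it.

Call:
jog_arm(moves=[[[8.5,0,-3,-1,0,0,0],[8.5,0,-3,-1,0,0,0],[8.5,0,-3,-1,0,0,0],[8.5,0,-3,-1,0,0,0],[8.5,0,-3,-1,0,0,0],[8.5,0,-3,-1,0,0,0],[8.5,0,-3,-1,0,0,0],[8.5,0,-3,-1,0,0,0],[8.5,0,0,0,0,0,0],[8.5,0,0,0,0,0,0],[8.5,0,0,0,0,0,0]]])

```text
time: 47.57
tool_pos: [0.5002, 0.2356, 0.2334]
tool_rot: [0.0, 1.0, -0.029, -0.0]
contact_force: [-0.3, -0.6, 0.2]
gripper_width: 0.995
grasp_force: 0.0
```

```bash
python3 -c "
from h import *
a=[]
for c in ('top','side'):
    f=grab_frame(c); print(c); [measure(f,n) for n in N[:3]+N[3:7]]
    P=world(f,np.ones((480,640),bool))*1000
    for lo,hi in ((30,45),(60,76),(95,112)):
        m=(np.hypot(P[:,0]-642,P[:,1]+285)<50)&(P[:,2]>lo)&(P[:,2]<hi)
        print(lo,hi,m.sum(), cv2.minEnclosingCircle(P[m,:2].astype(np.float32)) if m.sum() else '')
    a.append(cv2.resize(f['color'][180:320,340:440] if c=='top' else f['color'][120:260,310:410],(400,560),interpolation=cv2.INTER_CUBIC))
cv2.imwrite('pics/g.png',np.hstack(a))
"
```

```text
top
round_large p0.59 rect [400. 217.  23.  22.] ztop 43.4 c [ 631.8 -275.3] size [64.6 43.2] ang 56.0 med [ 623.7 -264. ]
round_medium p0.54 rect [402. 216.  14.  15.] ztop 72.4 c [ 632.2 -275.4] size [39.1 22.7] ang 50.8 med [ 629.3 -269.2]
round_small p0.66 rect [401. 212.   9.  11.] ztop 108.1 c [ 640.  -281.8] size [24.7 22.5] ang 0.6 med [ 639.5 -282.6]
square_large p0.58 rect [397. 278.  26.  24.] ztop 43.4 c [ 470.2 -269.3] size [63.1 64.7] ang 87.6 med [ 468.9 -261.3]
square_small p0.64 rect [401. 276.  14.  18.] ztop 75.3 c [ 470.4 -270.2] size [40.8 40. ] ang 89.8 med [ 469.3 -268.8]
round_mat p0.66 rect [401. 215.  35.  37.] ztop 36.9 c [ 652.2 -291.5] size [66.  40.2] ang 49.7 med [ 662.7 -301.7]
square_mat p0.81 rect [396. 276.  32.  38.] ztop 12.4 c [ 472.4 -272.5] size [91.9 90. ] ang 81.7 med [ 474.5 -268.5]
30 45 212 ((642.2017822265625, -282.143798828125), 35.26176834106445)
60 76 129 ((640.0028076171875, -283.055908203125), 23.588794708251953)
95 112 78 ((639.8389892578125, -281.7120056152344), 13.217562675476074)
side
round_large p0.62 rect [334. 174.  26.   9.] ztop 30.9 c [ 628.3 -251.7] size [45.7 13.6] ang 22.4 med [ 628.3 -252.9]
square_large p0.76 rect [384. 193.  27.  20.] ztop 37.5 c [ 470.2 -269.7] size [68.8 66.2] ang 85.9 med [ 459.4 -250.4]
square_small p0.69 rect [388. 180.  23.  27.] ztop 69.2 c [ 469.1 -270.4] size [43.6 42.1] ang 85.9 med [ 468.5 -268.4]
round_mat p0.68 rect [334. 176.  35.  17.] ztop 6.4 c [ 633.9 -266.9] size [91.1 57.1] ang 27.0 med [ 629.  -256.9]
square_mat p0.83 rect [387. 202.  43.  18.] ztop 7.2 c [ 455.6 -252. ] size [122.1  78.3] ang 34.8 med [ 443.5 -242.8]
30 45 10 ((629.5040283203125, -251.76138305664062), 13.227533340454102)
60 76 0 
95 112 0
```

View pics/g.png

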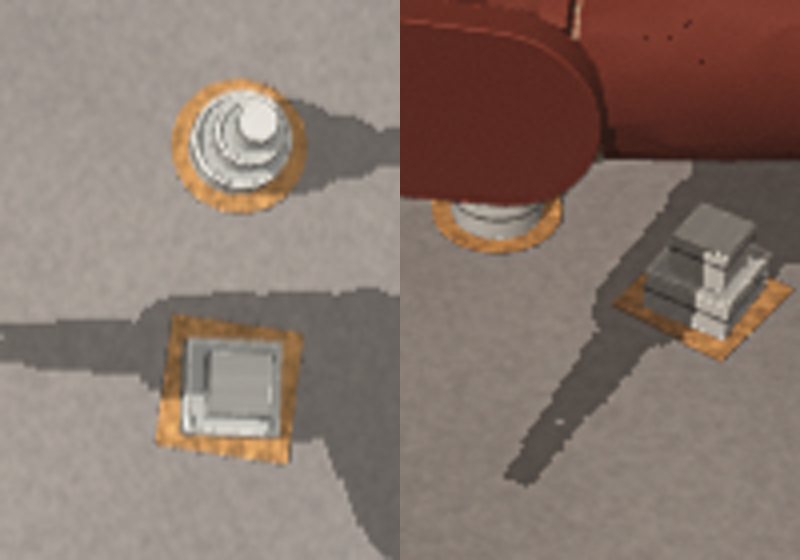

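Both stacks are concentric: round at crop (245,135), square at (235,385). The measured heights fit the seats, and the arm is clear.

```bash
python3 -c "
from plant import *
print(job_done())"
```

```text
the job is handed in; nothing more can be done
None
```

The job is handed in at about 48 s of the 141 s allowed: all five tins are stacked on their mats, centred to within about 4 mm in the last camera check, and the bystanders were not touched; the verdict was not shown.

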